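# Seat the keyed shaft in the sample huller's hub and hold it down

### The arm

A 7-joint arm with a two-finger parallel gripper is mounted at the origin on the work surface. World frame = base frame: x ahead of the robot, y to its left, z up, the work surface at z = 0. Lengths are in mm, angles in rad, forces in N, time in s.
With the tool pointing down it reaches from about 425 to 975 mm from the base axis. Payload 16.7 kg.
Tool frame: the origin (TCP) lies midway between the tips of the shut fingers; the grasp point (between the pads) lies 19 mm behind it; x points along the fingers, y is the direction in which the jaws open and shut, and the axes are right-handed (so a half turn about x gives the same grasp; the last joint's range is limited). The gripper opens to 85 mm and grips with 20 to 120 N. Pads are 22 mm wide; open, the fingers measure 114 mm over their backs; the gripper's body (76 mm by 85 mm) begins 54 mm behind the grasp point. The pads swing forward as they close: fully open they stand 13 mm farther back than shut.
Start: joints at [1.159, 0.426, 0.074, 1.606, -0.034, 1.111, -0.067], TCP at [175.325, -651.795, 231.302] pointing down, gripper open.
Joint ranges: [-2.85, 2.85], [-0.5, 2.14], [-1.23, 1.37], [0.21, 2.46], [-1.02, 4.16], [0.16, 2.05], [-2.73, 2.73]. Speed limits (rad/s): [1.89, 1.89, 2.39, 2.39, 3.01, 3.01, 3.01].

### API

Orientations are given as a unit quaternion [x, y, z, w].
In Python, from rig import ctrl gives the robot as it stands. Calls block until the motion is done:
- ctrl.move_to(position, orientation): joint-space move of the TCP to a pose.
- ctrl.move_linear(position, rot=None, feed=150): straight line of the TCP; rot=None keeps the orientation; feed is the mean speed in mm/s.
- ctrl.goto_joints(angles): joint-space move.
- ctrl.release() and ctrl.grab(squeeze=None): open the fingers fully, or close them until they stop; squeeze is the grip in N (None keeps the last).
- ctrl.dwell(seconds).
- ctrl.inverse_kinematics(position, orientation): joint angles nearest the present ones, or None.
- ctrl.state(): the state.
- ctrl.snapshot(name): name is "scene" or "top"; returns a dict with "img" (480x640x3 uint8, red, green, blue), "intrinsics" (3x3 intrinsics, pixels), "distortion" ([k1, k2, p1, p2, k3] as OpenCV has them; the pictures are not rectified), "xyz" and "orientation" of the camera in the world. Camera axes: x right, y up, looking along -z (the intrinsics and any distortion apply to the point x, -y, -z); pixel columns grow to the right and rows downward; lengths in mm; the calibration is good to about 2 mm. A picture is of the moment at which its call begins. There is no depth.
A pose or a line that the arm cannot do raises ctrl.Unreachable and nothing moves.
- ctrl.hand_in(): hands the job in, once; it reports no verdict.
Trained networks look in the newest picture that a camera, given by its name, has taken for a name from the list of things; names that differ only in an ending like _2 or _b are one class to them, and where a whole thing is asked for, a point or a joint stands for the part that bears it (a point fixed in the world has none). Each returns a list of dicts, best first, with "score" (0 to 1); they miss things now and then, are a little off and sometimes report something else, mostly with a low value. They report only what shows in the picture. A call takes as long as a camera call.
- ctrl.search_frame(label, camera): "bbox" ([left, top, right, bottom] in pixels, round what is visible of it).
- ctrl.cut_out(label, camera): "region" (480x640 bool, what is visible of it) and "bbox" ([left, top, right, bottom] in pixels, round what is visible of it).
- ctrl.spot_point(label, camera): "centre" ([row, column] in pixels: a listed point, or the origin of a listed thing).
The state is a dict: "time_s": time; "qpos": joint angles; "dq": joint speeds; "effort": joint torques, N m; "ee_pos": TCP position; "orientation": TCP orientation; "wrist_force": force on the tool from outside, world axes, zero at the start; "moment": the same for the moment, N m; "gripper_width": opening from 0.0 (shut) to 1.0 (fully open).
Only numpy, scipy, OpenCV 4.12 (cv2) and the standard library are available. Lean on these libraries where they do the work, as an engineer would, in place of code of your own. Each camera call takes 0.05 s, during which the arm holds its last target. There are 200 camera calls.

### The job

Take the shaft with the raised key along its side out of the wooden block and push it into the upright hub of the bench coffee huller, turned so that its key goes down the hub's keyway, until it is fully home with its collar down on the hub. A spring in the hub pushes it back out, so keep pushing: the program finishes while the gripper still grips the shaft's handle and holds it fully home, ready for someone else to lock it. Leave the plain shaft in its socket and do not disturb the mug, jar and brush.

Things in the scene. Friction and masses are not known exactly. Their poses are not given: they have to be found in the camera images.
- keyed_grip (a point): Keyed steel shaft, loose, 0.24-0.39 kg, 104 mm long, upright in either socket of the block. Point: on its axis, middle of the handle, 86 mm above its lower end. z up along the shaft, x from the axis towards the key. Handle: flat, black, 64 to 104 mm above the lower end, 40 mm along y, 16 mm thick along x (grip across x). Collar: diameter 30 mm, from 58 to 64 mm
- keyed_collar (a point): Keyed shaft's axis at the underside of its collar, 58 mm above its lower end, 28 mm below keyed_grip; same axes. Below it the shaft is round, diameter 20 mm, its lowest 3 mm tapering to 14 mm. Key: 8 mm wide, out to 21 mm from the axis on the +x side (seen from above beside the collar), from 18 to 58 mm above the lower end; the lowest 18 mm is a plain round pilot
- plain_grip (a point): The same point of the plain shaft, which stands in the other socket and has the same shape but no key; it is to stay there
- block: Wooden storage block, fixed, 90 mm (x) by 200 mm (y) by 30 mm high, origin under its centre on the table. Two round sockets of diameter 22 mm, 16 mm deep, at y = +65 and -65 mm from its centre; the shafts' lower ends stand on the socket floors, so lift straight up
- hub_mouth (a point): Centre of the bore in the hub's top face, 115 mm above the table. Hub: fixed, never turns, steel, diameter 70 mm, 75 mm high. z up, x from the axis to the keyway. Bore diameter 22 mm; keyway 10.5 mm wide, out to 23.5 mm from the axis, full depth. The key enters when the shaft's x axis points along this x (to 0.06 rad). Home: collar's underside on this face, 58 mm of shaft in the bore
- ejector (a joint): Spring-loaded brass ejector disc in the bore, 0 m when up (its face 42 mm below the hub's top face), growing as it is pushed down; 0.016 m with the shaft home. The push needed rises from about 5 N at 0 to about 12 N with the shaft home; it lifts an unheld shaft again
- mill: The huller's grey base, fixed: origin on the table under the hub's axis. Gearbox 40 mm high, 140 mm wide, from x = -150 to +70 mm; the motor lying on it at x = -148 to -73 mm reaches 114 mm above the table
- mug_rim (a point): Bystander: white ceramic mug, 76 mm wide and 85 mm high, beyond the work; centre of its rim
- jar: Bystander: glass jar with steel lid, 64 mm wide, 90 mm high; origin under its centre
- brush_grip (a point): Bystander: brush lying on the table; point on its handle

How it is judged (in metres and radians):
On the way, in this order (a step that is already met when the one before it is completed fails the run):
1. the keyed shaft is lifted clear of the block, upright (height (world z) of keyed_collar above 0.095 m and angle between keyed_collar's own z axis and vertical below 0.3 rad), for 0.1 s.
2. its key has entered the keyway of the hub (horizontal distance between keyed_collar and hub_mouth below 0.005 m and z of keyed_collar in the frame of hub_mouth below 0.034 m and angle between the z axis of keyed_collar and the z axis of hub_mouth, either way round below 0.12 rad), for 0.1 s.
At the end, for the whole second after the job is handed in: Keyed shaft in the hub, key in the keyway (axes within 3 mm and 0.08 rad, key within 0.2 rad of the keyway), collar at most 3 mm above the hub's top, ejector down more than 12.5 mm, and the fingers still on the shaft with more than 1.5 N, all through the last second (z of keyed_collar in the frame of hub_mouth below 0.003 m and horizontal distance between keyed_collar and hub_mouth below 0.003 m and angle between the z axis of keyed_collar and the z axis of hub_mouth, either way round below 0.08 rad and angle between the x axis of keyed_collar and the x axis of hub_mouth, either way round below 0.2 rad and value of joint ejector above 0.0125 m and contact force between the fingers and keyed above 1.5 N); the arm keeps its last pose, push and grip.
It fails at once if the plain shaft is moved more than 20 mm (distance of plain_grip from where it was at the start of the episode above 0.02 m).
It fails at once if the mug, jar or brush is moved more than 30 mm (distance of any of mug_rim, jar, brush_grip from where it was at the start of the episode above 0.03 m).
It also fails if it takes over 48 s, if anything falls off the work surface, if the arm or the gripper's body presses on something with over 40 N, if the wrist force passes 120 N, or if a joint passes its speed limit or range.

## Working session

There is one attempt and no reset: what is moved stays moved. The work goes in short steps, each a Python script; the robot and the scene stay as the last script left them, time stands still between calls to the robot, and variables do not carry over. Pictures are saved under pics/ and viewed, about 8 in all and at most 12, crops included, and the job is handed in when it is done.

```bash
mkdir -p pics; ls
cat > h.py <<'E'
import numpy as np, cv2
from scipy.spatial.transform import Rotation as R
from rig import ctrl
def cam(n):
    s=ctrl.snapshot(n); return s
def ray(s,u,v):
    K=np.array(s['intrinsics'],float); d=np.array(s['distortion'],float)
    p=cv2.undistortPoints(np.array([[[u,v]]],float),K,d)[0,0]
    return np.array(s['xyz'],float), R.from_quat(s['orientation']).apply([p[0],-p[1],-1])
def atz(s,u,v,z):
    o,d=ray(s,u,v); return o+d*(z-o[2])/d[2]
def proj(s,P):
    Q=R.from_quat(s['orientation']).inv().apply(np.atleast_2d(P)-np.array(s['xyz']))
    Q=Q*[1,-1,-1]
    return cv2.projectPoints(Q,np.zeros(3),np.zeros(3),np.array(s['intrinsics'],float),np.array(s['distortion'],float))[0][:,0]
def tri(sa,a,sb,b):
    o1,d1=ray(sa,*a);o2,d2=ray(sb,*b)
    t=np.linalg.lstsq(np.c_[d1,-d2],o2-o1,rcond=None)[0]
    p,q=o1+t[0]*d1,o2+t[1]*d2
    return (p+q)/2,np.linalg.norm(p-q)
E
python3 - <<'E'
from h import *
S={}
for n in("scene","top"):
    s=S[n]=cam(n); cv2.imwrite(f'pics/{n}0.png',s['img'][:,:,::-1])
    print(n,np.round(s['xyz'],1),np.round(R.from_quat(s['orientation']).as_matrix()[:,2],2))
P={}
for l in("keyed_grip","keyed_collar","plain_grip","block","hub_mouth","mill","mug_rim","jar","brush_grip"):
    for n in S:
        for r in ctrl.spot_point(l,n)[:2]:
            u=r['centre'][1],r['centre'][0]; print(l,n,round(r['score'],2),np.round(u,1)); P.setdefault((l,n),u)
    if (l,'scene') in P and (l,'top') in P: print('  ',*tri(S['scene'],P[l,'scene'],S['top'],P[l,'top']))
st=ctrl.state();print(st['time_s'],st['orientation'],st['gripper_width'])
E
```

```text
pics
scene [1287.9 -374.9  665.5] [ 0.68 -0.42  0.6 ]
top [487.7  -0.  867.9] [-0.17 -0.01  0.99]
keyed_grip scene 0.8 [379.5 186.1]
keyed_grip top 0.61 [189.9 292.4]
   [529.14850535 229.71685748  94.22936034] 1.1193991110183437
keyed_collar scene 0.6 [381.8 196.7]
keyed_collar top 0.82 [191.6 294.4]
   [527.95387179 236.55762368  64.97598359] 1.5620212337992008
plain_grip scene 0.95 [324.9 198.3]
plain_grip top 0.85 [264.7 298.6]
   [518.35505039 103.37957742 102.83749416] 2.8046600729462674
block scene 0.79 [355.9 231.4]
block top 0.6 [237.4 298.8]
   [523.96605899 171.81788659  -2.16392393] 4.626501977315832
hub_mouth scene 0.66 [181.1 232. ]
hub_mouth scene 0.61 [328.1 197. ]
hub_mouth top 0.81 [448.7 324.1]
   [ 479.59793342 -186.08217616  113.31392768] 7.539160294036344
mill scene 0.98 [191.2 282.6]
mill top 0.76 [431.  318.6]
   [ 486.89182727 -186.30109598   -2.2842493 ] 0.9815000385720487
mug_rim scene 0.74 [330.7 295.4]
mug_rim top 0.66 [341.5 167.6]
   [745.28269652 -26.41764099  82.04937325] 9.14176239951082
jar scene 0.71 [415.4 288.1]
jar top 0.86 [240.5 188. ]
jar top 0.42 [237.2 295.5]
   [734.27371022 168.02190264  -5.61585507] 6.790245846570395
brush_grip scene 0.91 [203.9 388.4]
brush_grip top 0.71 [472.2 181.6]
brush_grip top 0.25 [448.2 320.4]
   [ 744.78117067 -268.88033322    8.31964593] 8.334864329974508
1.0 [ 0.70103323  0.09265762 -0.70099056  0.09262407] 0.9992287047859473
```

Run:
```python
import cv2,numpy as np
a=cv2.imread('pics/top0.png');b=cv2.imread('pics/scene0.png')
c=lambda i,x,y,w,h,f:cv2.resize(i[y:y+h,x:x+w],None,fx=f,fy=f,interpolation=cv2.INTER_CUBIC)
o=np.vstack([np.hstack([c(a,160,255,80,60,5),c(a,405,290,80,60,5)]),np.hstack([c(b,340,160,80,60,5),c(b,140,200,80,60,5)])])
cv2.imwrite('pics/crop1.png',o)
```

```text
(no output)
```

View pics/top0.png

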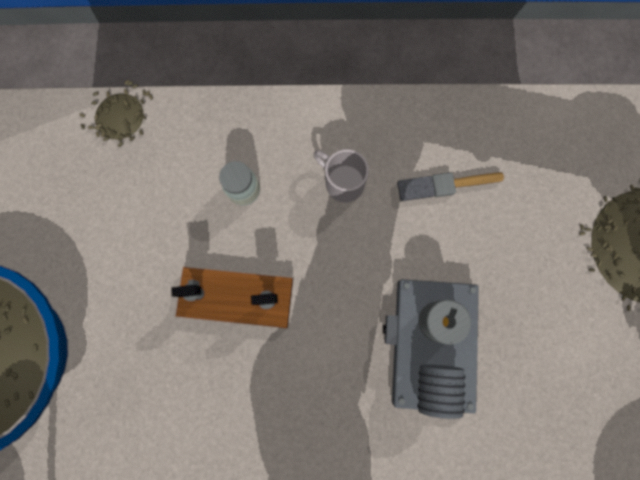

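View pics/crop1.png

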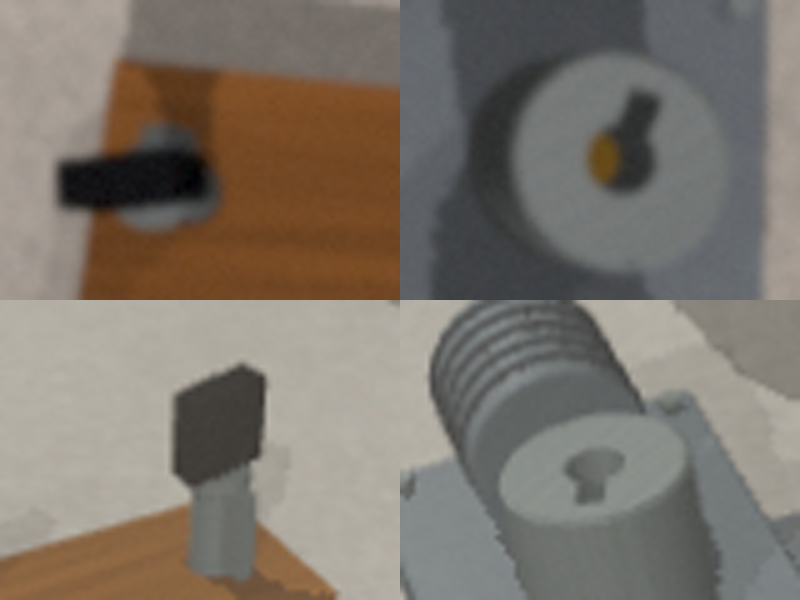

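View pics/scene0.png

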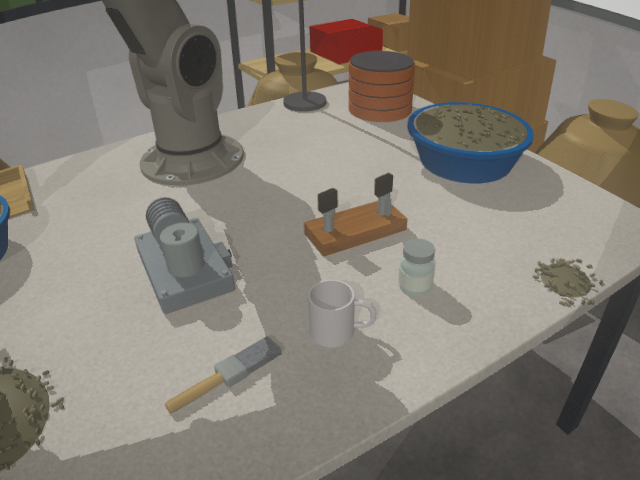

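```bash
cat >> h.py <<'E'
from scipy.optimize import minimize
def Tz(p,x,y,yaw,z):
    c,s=np.cos(yaw),np.sin(yaw); p=np.asarray(p,float)
    return np.c_[x+c*p[:,0]-s*p[:,1], y+s*p[:,0]+c*p[:,1], z+p[:,2]]
def circ(r,z,n=72):
    t=np.linspace(0,2*np.pi,n,endpoint=False); return np.c_[r*np.cos(t),r*np.sin(t),0*t+z]
def keyslot():  # bore + keyway outline, z=0
    a=np.arcsin(5.25/11); t=np.linspace(a,2*np.pi-a,60); b=np.c_[11*np.cos(t),11*np.sin(t)]
    xs=np.linspace(11*np.cos(a),23.5,10); ys=np.linspace(-5.25,5.25,10)
    o=np.vstack([b,np.c_[xs,0*xs-5.25],np.c_[0*ys+23.5,ys],np.c_[xs,0*xs+5.25]]); return np.c_[o,0*o[:,0]]
def box(x0,x1,y0,y1,z0,z1):
    return np.array([[x,y,z] for x in(x0,x1) for y in(y0,y1) for z in(z0,z1)],float)
def grad(s):
    g=cv2.GaussianBlur(cv2.cvtColor(s['img'],cv2.COLOR_RGB2GRAY).astype(np.float32),(0,0),0.8)
    return cv2.GaussianBlur(np.hypot(cv2.Sobel(g,5,1,0),cv2.Sobel(g,5,0,1)),(0,0),0.7)
def samp(g,uv):
    return cv2.remap(g,uv[:,0].astype(np.float32)[None],uv[:,1].astype(np.float32)[None],1)[0]
HANDLE=box(-8,8,-20,20,-22,18)
def dark(s,c,r=40,th=70):
    m=np.zeros((480,640),np.float32); u,v=np.int32(c); y0,x0=max(v-r,0),max(u-r,0)
    m[y0:v+r,x0:u+r]=(s['img'][y0:v+r,x0:u+r].max(2)<th); return m
def hullmask(uv,k=4):
    m=np.zeros((480*k,640*k),np.uint8); h=cv2.convexHull(np.float32((uv+.5)*k)); cv2.fillConvexPoly(m,np.int32(np.round(h)),255)
    return cv2.resize(m,(640,480),interpolation=cv2.INTER_AREA)/255.
def nm(f,x0,d):
    x0=np.array(x0,float); sim=np.vstack([x0]+[x0+np.eye(len(x0))[i]*d[i] for i in range(len(x0))])
    return minimize(f,x0,method='Nelder-Mead',options=dict(initial_simplex=sim,maxiter=250,xatol=.01,fatol=1e-5))
E
python3 - <<'E'
from h import *
import pickle
S={n:cam(n) for n in("scene","top")}; pickle.dump(S,open('S0.pkl','wb'))
# hub fit per camera and jointly
H=np.vstack([circ(35,0),keyslot(),keyslot()]); G={n:grad(S[n]) for n in S}
def hf(ns):
    return lambda p:-sum(samp(G[n],proj(S[n],Tz(H,p[0],p[1],p[2],115))).mean() for n in ns)
for ns in(["scene"],["top"],["scene","top"]):
    best=min((nm(hf(ns),[482+dx,-186+dy,-.3],[4,4,.2]) for dx in(-4,0,4) for dy in(-4,0,4)),key=lambda r:r.fun)
    print('hub',ns,np.round(best.x,2),round(best.fun,1)); hub=best.x
for nme,c0 in(("keyed",[528,233]),("plain",[520,103])):
    for ns in(["scene"],["top"],["scene","top"]):
        D={}
        for n in ns:
            uv=proj(S[n],[[*c0,100]])[0]; m=cv2.inRange(S[n]['img'],(0,0,0),(62,62,62)); 
            k,l=cv2.connectedComponents(m); 
            ids=l[int(uv[1])-5:int(uv[1])+6,int(uv[0])-5:int(uv[0])+6]; ids=ids[ids>0]; D[n]=(l==np.bincount(ids).argmax()).astype(float)
        f=lambda p:sum(np.abs(hullmask(proj(S[n],Tz(HANDLE,p[0],p[1],p[2],100)))-D[n]).sum()/D[n].sum() for n in ns)
        b=min((nm(f,[*c0,a],[5,5,.2]) for a in(-.3,0,.3)),key=lambda r:r.fun); print(nme,ns,np.round(b.x,2),round(b.fun,3),[D[n].sum() for n in ns])
    if nme=="keyed":ky=b.x
# overlay
for n in S:
    im=S[n]['img'][:,:,::-1]
    def crop(c,draw):
        c=np.int32(c)-[40,30]; o=cv2.resize(np.ascontiguousarray(im[c[1]:c[1]+60,c[0]:c[0]+80]),None,fx=5,fy=5,interpolation=cv2.INTER_CUBIC)
        for pts,col in draw: cv2.polylines(o,[np.int32((proj(S[n],pts)-c+.5)*5)],False,col,1)
        return o
    kx=lambda sg:(Tz([[sg*10,-4,-28],[sg*21,-4,-28],[sg*21,4,-28],[sg*10,4,-28],[sg*21,4,-28],[sg*21,4,-56]],*ky,100))
    a=crop(proj(S[n],[[ky[0],ky[1],90]])[0],[(Tz(circ(15,-28),*ky,100),(0,255,0)),(Tz(HANDLE[[0,1,3,2,0,4,5,7,6,4]],*ky,100),(255,0,0)),(kx(1),(0,0,255)),(kx(-1),(255,0,255))])
    h=crop(proj(S[n],[[hub[0],hub[1],115]])[0],[(Tz(keyslot(),*hub,115),(0,0,255)),(Tz(circ(35,0),*hub,115),(0,255,0))])
    raw=crop(proj(S[n],[[520,103,90]])[0],[]); raw2=crop(proj(S[n],[[ky[0],ky[1],90]])[0],[])
    row=np.hstack([a,h]),np.hstack([raw2,raw])
    cv2.imwrite(f'pics/fit_{n}.png',np.vstack(row))
E
```

```text
hub ['scene'] [ 4.8381e+02 -1.8884e+02 -3.8000e-01] -83.1
hub ['top'] [ 4.8202e+02 -1.8959e+02 -4.1000e-01] -101.1
hub ['scene', 'top'] [ 4.8264e+02 -1.8912e+02 -4.2000e-01] -179.6Traceback (most recent call last):
  File "<stdin>", line 17, in <module>
ValueError: attempt to get argmax of an empty sequence
```

```bash
cat > f.py <<'E'
from h import *
import pickle
S=pickle.load(open('S0.pkl','rb')); hub=[482.6,-189.1,-.41]
for nme,c0 in(("plain",[520,103]),("keyed",[528,233])):
    for ns in(["scene"],["top"],["scene","top"]):
        D={}
        for n in ns:
            uv=np.int32(proj(S[n],[[*c0,100]])[0]); m=dark(S[n],uv,20,dict(scene=82,top=50)[n]).astype(np.uint8)
            k,l,st,_=cv2.connectedComponentsWithStats(m); D[n]=(l==1+st[1:,4].argmax()).astype(float)
        f=lambda p:sum(np.abs(hullmask(proj(S[n],Tz(HANDLE,p[0],p[1],p[2],100)))-D[n]).sum()/D[n].sum() for n in ns)
        b=min((nm(f,[*c0,a],[5,5,.2]) for a in(-.3,0,.3)),key=lambda r:r.fun); print(nme,ns,np.round(b.x,2),round(b.fun,3),[D[n].sum() for n in ns])
ky=b.x
for n in S:
    im=S[n]['img'][:,:,::-1]
    def crop(c,draw):
        c=np.int32(c)-[40,30]; o=cv2.resize(np.ascontiguousarray(im[c[1]:c[1]+60,c[0]:c[0]+80]),None,fx=5,fy=5,interpolation=cv2.INTER_CUBIC)
        for pts,col in draw: cv2.polylines(o,[np.int32((proj(S[n],pts)-c+.5)*5)],False,col,1)
        return o
    kx=lambda sg:(Tz([[sg*10,-4,-28],[sg*21,-4,-28],[sg*21,4,-28],[sg*10,4,-28],[sg*21,4,-28],[sg*21,4,-56]],*ky,100))
    a=crop(proj(S[n],[[ky[0],ky[1],90]])[0],[(Tz(circ(15,-28),*ky,100),(0,255,0)),(Tz(HANDLE[[0,1,3,2,0,4,5,7,6,4]],*ky,100),(255,0,0)),(kx(1),(0,0,255)),(kx(-1),(255,0,255))])
    h=crop(proj(S[n],[[hub[0],hub[1],115]])[0],[(Tz(keyslot(),*hub,115),(0,0,255)),(Tz(circ(35,0),*hub,115),(0,255,0))])
    raw=crop(proj(S[n],[[520,103,90]])[0],[]); raw2=crop(proj(S[n],[[ky[0],ky[1],90]])[0],[])
    cv2.imwrite(f'pics/fit_{n}.png',np.vstack([np.hstack([a,h]),np.hstack([raw2,raw])]))
E
python3 f.py
```

```text
plain ['scene'] [5.2028e+02 1.0605e+02 4.0000e-01] 0.145 [np.float64(363.0)]
plain ['top'] [5.1930e+02 1.0372e+02 4.0000e-02] 0.323 [np.float64(233.0)]
plain ['scene', 'top'] [5.1891e+02 1.0630e+02 2.0000e-01] 0.567 [np.float64(363.0), np.float64(233.0)]
keyed ['scene'] [5.3425e+02 2.3487e+02 3.2000e-01] 0.137 [np.float64(326.0)]
keyed ['top'] [5.3290e+02 2.3306e+02 8.0000e-02] 0.263 [np.float64(286.0)]
keyed ['scene', 'top'] [5.3290e+02 2.3502e+02 1.0000e-01] 0.505 [np.float64(326.0), np.float64(286.0)]
```

```bash
python3 -c "
import cv2,numpy as np
a=cv2.imread('pics/fit_scene.png');b=cv2.imread('pics/fit_top.png')
cv2.imwrite('pics/fit_both.png',cv2.resize(np.vstack([np.hstack([a[:300],b[:300]]),np.hstack([a[300:],b[300:]])]),None,fx=.5,fy=.5)) if 0 else None
print(a.shape)"
```

```text
(600, 800, 3)
```

View pics/fit_top.png

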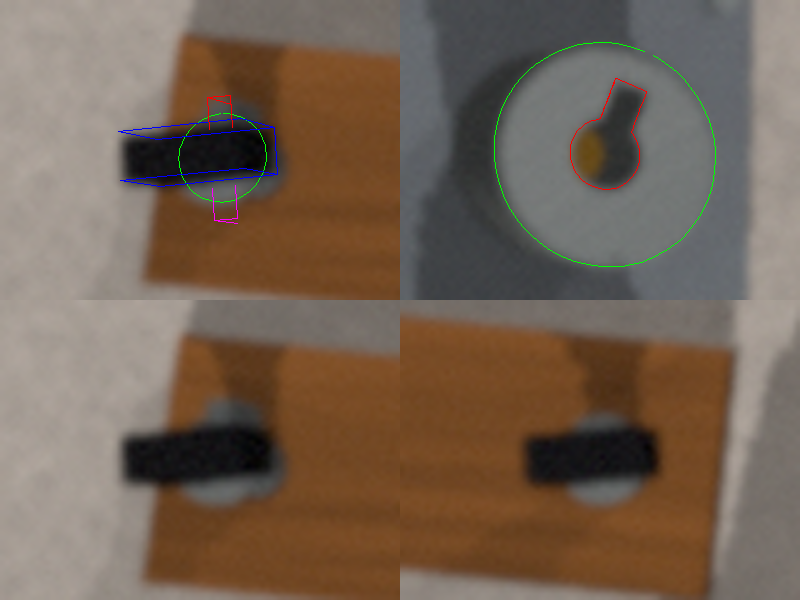

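View pics/fit_scene.png

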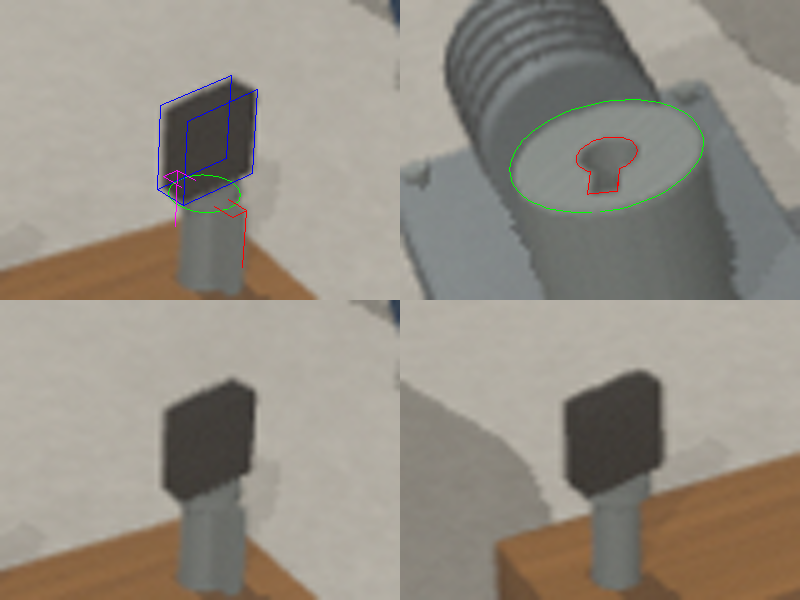

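```bash
cat >> h.py <<'E'
def ori(yaw): # tool x down, tool y along yaw
    c,s=np.cos(yaw),np.sin(yaw); return R.from_matrix(np.array([[0,c,s],[0,s,-c],[-1,0,0]])).as_quat()
def st(tag=''):
    s=ctrl.state(); m=R.from_quat(s['orientation']).as_matrix()
    print(tag,round(s['time_s'],2),np.round(s['ee_pos'],1),'yaw',round(np.arctan2(m[1,1],m[0,1]),3),'F',np.round(s['wrist_force'],1),'M',np.round(s['moment'],2),'w',round(s['gripper_width'],3),'q7',round(s['qpos'][6],2)); return s
E
python3 - <<'E'
from h import *
st()
for yaw in(.09,.09+np.pi):
    for P in([532,234,230],[482,-189,265]):
        y=yaw-(0.5 if P[1]<0 else 0); print(yaw,P,np.round(ctrl.inverse_kinematics(P,ori(y)),2))
E
```

```text
1.1 [ 175.3 -651.8  231.3] yaw -1.308 F [-0.4 -0.5 -0.2] M [ 0.06 -0.06 -0.01] w 0.996 q7 -0.07
0.09 [532, 234, 230] [ 0.28  0.46 -1.04  1.78  0.43  1.16 -0.81]
0.09 [482, -189, 265] [ 0.6   0.16 -0.39  1.89  0.07  1.1  -0.23]
3.231592653589793 [532, 234, 230] [ 0.27  0.45 -1.02  1.78  0.42  1.15  2.34]
3.231592653589793 [482, -189, 265] [ 1.23  0.32 -1.16  1.87  0.32  1.16  2.69]
```

Run:
```python
from h import *
o=ori(.09)
ctrl.move_to([532,234,200],o); st('above')
ctrl.move_linear([532,234,84],feed=100); st('at')
ctrl.grab(90); st('grab')
ctrl.move_linear([532,234,264],feed=120); st('lift')
ctrl.dwell(.2)
ctrl.move_to([482.5,-189.2,264],ori(.09-.5)); st('over hub')
import pickle
S={n:cam(n) for n in("scene","top")}; pickle.dump(S,open('S1.pkl','wb'))
a=S['scene']['img'][100:340,80:400,::-1];b=S['top']['img'][210:450,300:620,::-1]
cv2.imwrite('pics/over.png',np.hstack([cv2.resize(i,(400,300)) for i in(a,b)]))
c=S['scene']['img'][150:290,110:270,::-1]
cv2.imwrite('pics/over2.png',cv2.resize(c,None,fx=4.2,fy=4.2,interpolation=2))
```

```text
above 4.43 [532.4 233.3 199.9] yaw 0.089 F [ 0.5  1.4 -0. ] M [-0.02 -0.01 -0.04] w 0.999 q7 -0.85
at 5.74 [532.4 234.2  84.6] yaw 0.09 F [-0.2 -0.7  0.2] M [0.03 0.   0.02] w 1.002 q7 -0.96
grab 6.38 [532.1 234.1  84.2] yaw 0.09 F [-1.1 -0.3  5.5] M [-0.25  0.32 -0.  ] w 0.172 q7 -0.96
lift 8.03 [531.8 233.8 263.3] yaw 0.09 F [-0.3 -0.6 -2.1] M [-0.02 -0.05  0.02] w 0.174 q7 -0.79
over hub 9.8 [ 483.  -188.   264.2] yaw -0.408 F [-0.4 -0.1 -1.4] M [ 0.01 -0.01 -0.  ] w 0.175 q7 -0.4
```

View pics/over2.png

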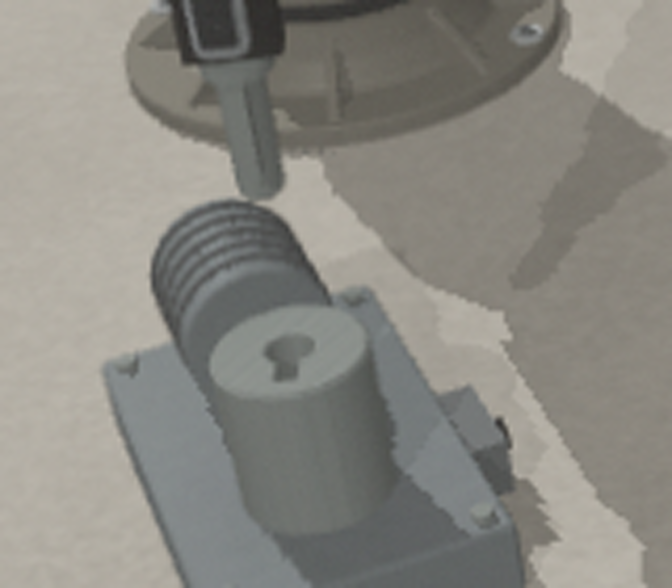

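Run:
```python
from h import *
import pickle
ctrl.move_linear([482.5,-189.1,193],feed=120); ctrl.dwell(.3); s=st('near')
S={n:cam(n) for n in("scene","top")}; pickle.dump((S,s),open('S2.pkl','wb'))
H=np.vstack([circ(35,0)[:]]*1+[keyslot()]*2); 
p=s['ee_pos']; zt=p[2]-12  # collar underside z
sc=S['scene']; g=grad(sc)
# shaft silhouette: hull of cylinder below collar; sample left/right edges and lower end
def shaft(x,y): return np.vstack([circ(10,-d)+[x,y,zt] for d in np.linspace(6,55,20)]+[circ(7,-58)+[x,y,zt]])
tri0=sc['img'][140:300,110:270,::-1]; k=5
o=cv2.resize(np.ascontiguousarray(tri0[20:140]),None,fx=k,fy=k,interpolation=2)
off=np.array([110,160])
d=lambda pts,col,cl=True: cv2.polylines(o,[np.int32((proj(sc,pts)-off+.5)*k)],cl,col,1)
x,y=p[0],p[1]; yaw=-.41
d(circ(10,-55)+[x,y,zt],(0,255,0)); d(circ(7,-58)+[x,y,zt],(0,255,0))
d(circ(15,0)+[x,y,zt],(255,255,0))
K=Tz([[21,-4,0],[21,-4,-40],[21,4,-40],[21,4,0]],x,y,yaw,zt); d(K,(0,0,255))
d(Tz(keyslot(),482.6,-189.1,-.41,115),(0,0,255)); d(circ(35,0)+[482.6,-189.1,115],(0,255,255))
cv2.imwrite('pics/near.png',o)
```

```text
near 10.94 [ 482.7 -189.2  193.4] yaw -0.41 F [-0.   0.1 -2. ] M [ 0.02 -0.01  0.03] w 0.175 q7 -0.49
```

View pics/near.png

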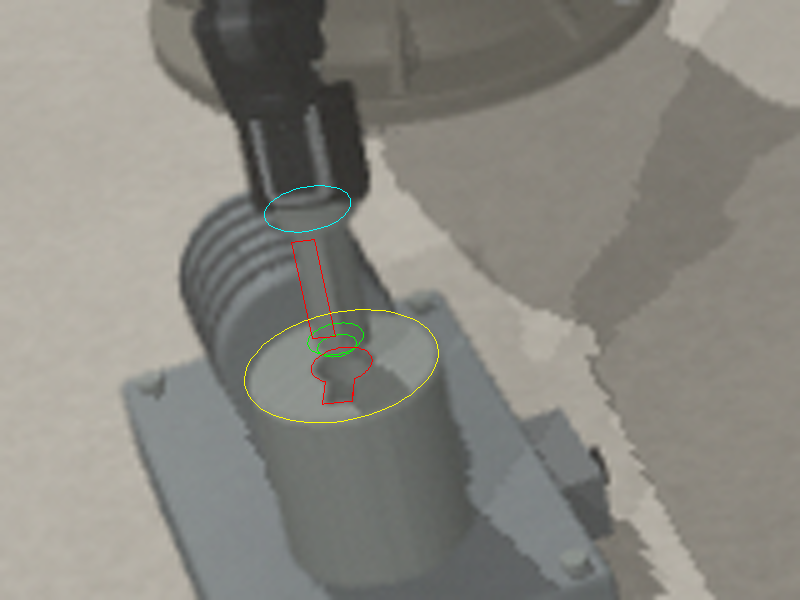

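Run:
```python
from h import *
import pickle
S,s=pickle.load(open('S2.pkl','rb')); sc=S['scene']; p=s['ee_pos']; zt=p[2]-12; g=grad(sc)
c=np.array(sc['xyz']); v=p[:2]-c[:2]; v/=np.linalg.norm(v); lat=np.array([v[1],-v[0]]) # image right
print('lat',lat)
z=np.linspace(-22,-53,30)
for name,r in(("R",10),("L",-10)):
    out=[]
    for t in np.arange(-4,4.1,.5):
        q=p[:2]+lat*(t+r); out.append(samp(g,proj(sc,np.c_[np.tile(q,(30,1)),zt+z])).mean())
    print(name,np.round(out))
H=np.vstack([circ(35,0)]+[keyslot()]*2)
f=lambda q:-samp(g,proj(sc,Tz(H,*q,115))).mean()
b=nm(f,[482.6,-189.1,-.41],[2,2,.1]); print('hub',b.x,b.fun)
# gray profile across shaft at z=-30 and -45
gr=cv2.cvtColor(sc['img'],cv2.COLOR_RGB2GRAY)
for zz in(-25,-35,-45): print(zz,[int(samp(gr.astype(np.float32),proj(sc,[[*(p[:2]+lat*t),zt+zz]]))[0]) for t in range(-16,17)])
o=cv2.resize(np.ascontiguousarray(sc['img'][190:250,145:205,::-1]),None,fx=10,fy=10,interpolation=2)
cv2.imwrite('pics/raw.png',cv2.convertScaleAbs(o,alpha=1.6,beta=-60))
```

```text
lat [0.22471506 0.97442452]
R [17. 13. 12. 11. 12. 14. 16. 19. 23. 26. 30. 34. 39. 43. 48. 53. 60.]
L [41. 41. 40. 40. 40. 39. 39. 40. 41. 41. 41. 42. 42. 40. 39. 36. 34.]
hub [ 4.84000061e+02 -1.88304699e+02 -4.51074605e-01] -66.93464660644531
-25 [133, 132, 129, 126, 124, 121, 119, 117, 114, 111, 111, 113, 114, 114, 115, 115, 114, 113, 108, 101, 93, 92, 93, 94, 94, 92, 90, 87, 82, 76, 72, 73, 104]
-35 [99, 99, 99, 99, 99, 100, 100, 101, 102, 106, 109, 112, 114, 114, 115, 115, 114, 112, 107, 100, 93, 92, 93, 93, 93, 92, 90, 87, 87, 90, 91, 91, 86]
-45 [101, 101, 101, 101, 100, 100, 101, 102, 104, 107, 109, 112, 113, 114, 115, 114, 113, 112, 107, 99, 91, 92, 94, 95, 95, 93, 91, 88, 89, 95, 97, 97, 98]
```

View pics/raw.png

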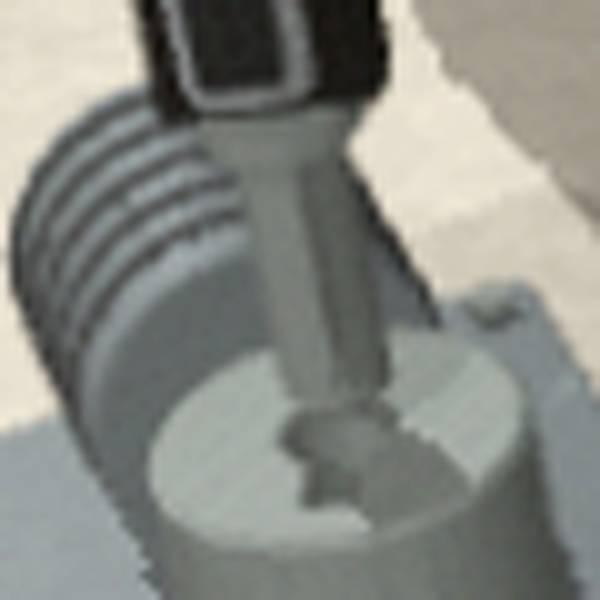

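Run:
```python
from h import *
x,y=482.1,-190.7
ctrl.move_linear([x,y,190],feed=60)
for z in(186,183,180,177,174,171,168):
    ctrl.move_linear([x,y,z],feed=40); s=st(z); F=np.array(s['wrist_force'])
    if np.linalg.norm(F)>20: break
```

```text
186 11.54 [ 482.  -190.6  185.7] yaw -0.41 F [-0.3  0.1 -2.8] M [ 0.04 -0.05 -0.08] w 0.174 q7 -0.49
183 11.79 [ 482.  -190.6  182.8] yaw -0.41 F [-0.5  0.3 -3. ] M [ 0.01  0.   -0.01] w 0.17 q7 -0.5
180 12.04 [ 482.  -190.7  179.8] yaw -0.41 F [-0.2  0.  -1.9] M [ 0.01  0.06 -0.04] w 0.175 q7 -0.5
177 12.29 [ 482.  -190.6  176.8] yaw -0.41 F [-0.  -0.7 -1.8] M [0.06 0.07 0.01] w 0.176 q7 -0.5
174 12.54 [ 482.  -190.7  173.8] yaw -0.41 F [-0.1 -0.1 -3.1] M [ 0.02  0.03 -0.02] w 0.172 q7 -0.51
171 12.79 [ 482.  -190.7  170.8] yaw -0.41 F [ 0.5  0.4 -3.1] M [ 0.05  0.01 -0.06] w 0.171 q7 -0.51
168 13.04 [ 482.  -190.7  167.8] yaw -0.41 F [ 0.   0.7 -2.9] M [-0.01  0.05 -0.05] w 0.171 q7 -0.52
```

Run:
```python
from h import *
x,y=482.1,-190.7
for z in(165,163,161,158,154,149,144,140,136,133,130):
    ctrl.move_linear([x,y,z],feed=40); s=st(z); F=np.array(s['wrist_force'])
    if np.linalg.norm(F)>(12 if z>150 else 35): break
```

```text
165 13.29 [ 482.  -190.7  164.8] yaw -0.41 F [-0.2 -0.3 -2.3] M [-0.03 -0.01  0.02] w 0.172 q7 -0.52
163 13.54 [ 482.  -190.6  162.9] yaw -0.41 F [-0.1  0.1 -2.4] M [ 0.03 -0.01 -0.02] w 0.18 q7 -0.52
161 13.79 [ 482.  -190.7  160.9] yaw -0.41 F [-0.   0.6 -1.6] M [-0.   -0.02  0.03] w 0.174 q7 -0.53
158 14.04 [ 482.  -190.7  157.8] yaw -0.41 F [ 0.5  0.5 -1.6] M [-0.    0.05 -0.01] w 0.175 q7 -0.53
154 14.29 [ 482.  -190.6  153.7] yaw -0.41 F [-0.6  0.6 -3.1] M [0.01 0.   0.  ] w 0.176 q7 -0.54
149 14.57 [ 482.  -190.6  148.7] yaw -0.41 F [-0.3  0.6 -1.9] M [ 0.02 -0.03 -0.02] w 0.176 q7 -0.54
144 14.84 [ 482.  -190.6  143.8] yaw -0.41 F [ 0.9 -0.2 -2.9] M [-0.04 -0.01  0.04] w 0.178 q7 -0.55
140 15.09 [ 482.4 -190.7  140.1] yaw -0.41 F [-0.5  0.6  2.9] M [ 0.01  0.17 -0.01] w 0.172 q7 -0.55
136 15.34 [ 482.4 -190.7  136.2] yaw -0.41 F [-1.5  0.9  5.3] M [ 0.08  0.23 -0.01] w 0.17 q7 -0.56
133 15.59 [ 482.4 -190.7  133.3] yaw -0.41 F [-0.7  0.3  6.4] M [ 0.06  0.27 -0.05] w 0.175 q7 -0.56
130 15.84 [ 482.4 -190.7  130.4] yaw -0.41 F [-1.4 -0.4  7.4] M [0.15 0.37 0.02] w 0.172 q7 -0.57
```

Run:
```python
from h import *
x,y=482.1,-190.7
for z in(128,127,126,125.5,125,124.5,124,123.5,123,122.5,122,121):
    ctrl.move_linear([x,y,z],feed=20); ctrl.dwell(.15); s=st(z); F=np.array(s['wrist_force'])
    if F[2]>24 or np.linalg.norm(F)>35: break
ctrl.dwell(.7); st('hold')
S={n:cam(n) for n in("scene",)}
o=cv2.resize(np.ascontiguousarray(S['scene']['img'][190:270,135:215,::-1]),None,fx=7,fy=7,interpolation=2)
cv2.imwrite('pics/home.png',o)
```

```text
128 16.24 [ 482.4 -190.7  128.5] yaw -0.41 F [-2.3  0.1  8.2] M [0.15 0.39 0.01] w 0.173 q7 -0.57
127 16.64 [ 482.5 -190.7  127.6] yaw -0.41 F [-1.7  0.6  8.6] M [0.23 0.49 0.05] w 0.175 q7 -0.57
126 17.04 [ 482.5 -190.7  127.1] yaw -0.41 F [-6.7  0.7 23.2] M [0.45 1.59 0.01] w 0.176 q7 -0.57
125.5 17.44 [ 482.6 -190.8  127.1] yaw -0.41 F [-10.    2.2  33.3] M [0.62 2.5  0.01] w 0.174 q7 -0.57
hold 18.14 [ 482.6 -190.7  127.1] yaw -0.41 F [-10.3   1.5  33. ] M [ 0.59  2.48 -0.03] w 0.173 q7 -0.57
```

View pics/home.png

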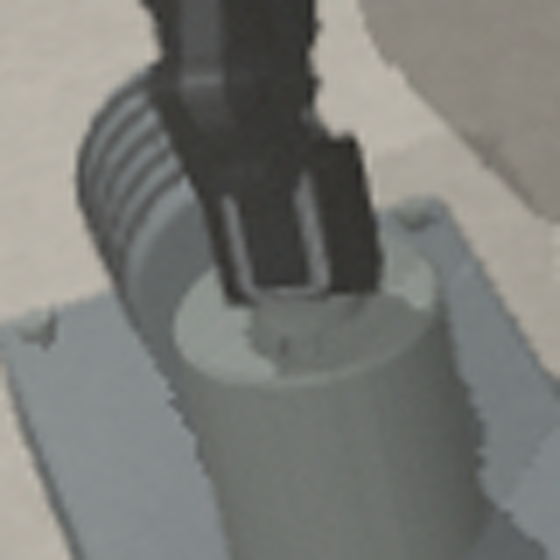

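Run:
```python
from h import *
st('pre'); ctrl.hand_in(); st('post')
```

```text
pre 18.19 [ 482.6 -190.7  127.1] yaw -0.41 F [-10.2   2.   33.3] M [0.62 2.44 0.03] w 0.172 q7 -0.57
the job is handed in; nothing more can be done
the job is handed in; nothing more can be done
```

I took the keyed shaft out of the block and pushed it into the hub with its key in the keyway. The job was handed in at 18.2 s with the gripper still holding the shaft home. No verdict is reported, so success rests on my own checks.

**Last checks**
- **Pilot and key:** both went in with no measurable contact force.
- **Ejector:** the spring began pushing back at about 142 mm TCP height.
- **Home:** the shaft stopped hard at 127.1 mm, where the collar should seat on the hub. That is about 15–16 mm of ejector travel, worked out from tool height because I could not read the joint.
- **Hold:** the upward force stayed steady at 33 N, against about 12 N from the spring. The gripper opening was 0.17, which is right for the handle. The last picture shows the collar down on the hub.

**What disagreed or was not checked**
- **Hub position:** the two cameras differed by about 2 mm.
- **Shaft in the gripper:** the scene camera showed it sitting about 2 mm off the tool axis. I shifted the approach 1.6 mm to correct for this.
- **Side force:** about 10 N remained during the final push, and the cause is not confirmed.
- **Plain shaft, mug, jar and brush:** the planned path stayed clear of them, but I did not check them in a picture at the end.

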